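# Clamp the extruder die in the quick-release bench vise

## Robot

A 6-joint arm with a two-finger parallel gripper is mounted at the origin on the work surface. World frame = base frame: x ahead of the robot, y to its left, z up, the work surface at z = 0. Lengths are in m, angles in rad, forces in N, time in s.
With the tool pointing down it reaches from about 0.3 to 0.775 m from the base axis. Payload 14.6 kg.
Tool frame: the origin (TCP) lies at the very end of the fingers, on their centre line; the grasp point (between the pads) lies 19 mm behind it (grip_depth is the distance from the TCP to the grasp point, in m); z points along the fingers, y is the direction in which the jaws open and shut (so a half turn about z gives the same grasp; the last joint's range is limited). The gripper opens to 94 mm and grips with 3 to 60 N. Pads are 16 mm wide; open, the fingers measure 119 mm over their backs; the gripper's body (75 mm by 177 mm) begins 78 mm behind the grasp point.
Start: joints at [1.14, 0.3, 1.521, -0, 1.321, -0.067], TCP at [0.196, 0.514, 0.205] pointing down, gripper open.
Joint ranges: [-3.03, 3.03], [-0.79, 2.21], [0.23, 2.52], [-1.04, 4.18], [0, 3.07], [-2.55, 2.55]. Speed limits (rad/s): [2.22, 2.22, 2.57, 3.14, 3.14, 3.14].

## Interface

Orientations are given as a rotation vector (axis times angle).
In Python, from rig import * gives the robot as it stands.
- The arm moves only by the tool carry_out, never from a script. Its argument "deltas" is a list that holds one entry, the list of rows, each a list of 5 numbers: the opening in per cent of the stroke, from 0 (shut) to 100 (fully open), then the shift along the tool's x, y, z in units of 30 mm (1.0 is 30 mm), then the turn about the tool's z in units of 5 degrees (1.0 is 5 degrees). In form: [[[fingers, x, y, z, roll], ...]]. A call has 1 to 10 rows; each row is the pose to reach, as a shift and turn from the pose measured when the call began, along the tool's axes at that moment; what a row does not reach only later rows make up. A row lasts 1/12 s, in which the tool goes at most 41.7 mm and 7.16 degrees, less where a joint would pass 70% of its speed; a pose out of reach is approached as far as the arm can. A call with a gripper value outside its range is refused whole. The fingers move at their own pace and stop on an object; "squeeze" is the grip in N (left out, the last holds). Time passes only in rows, so rows that repeat a pose let the fingers close. It gives the time, the measured TCP pose, the force and the opening at its end, in the units of the state.
- get_obs(): the state, without advancing time (a new reading comes with each control period).
- read_camera(name): name is "side" or "top"; returns a dict with "pixels" (480x640x3 uint8, blue, green, red), "camera_matrix" (3x3 intrinsics, pixels), "rvec" (rotation vector, rad) and "tvec" (3), from world to camera coordinates, as OpenCV has them. Camera axes: x right, y down, z forward; pixel columns grow to the right and rows downward; lengths in m; the calibration is good to about 2 mm. A picture is of the moment at which its call begins. There is no depth.
- finish_job(): hands the job in, once; it reports no verdict.
Trained networks look in the newest picture that a camera, given by its name, has taken for a name from the list of things; names that differ only in an ending like _2 or _b are one class to them, and where a whole thing is asked for, a point or a joint stands for the part that bears it (a point fixed in the world has none). Each returns a list of dicts, best first, with "confidence" (0 to 1); they miss things now and then, are a little off and sometimes report something else, mostly with a low value. They report only what shows in the picture. A call takes as long as a camera call.
- find_in(camera, name): "location" ([row, column] in pixels, amid what is visible of it).
- place_of(camera, name): "location" ([row, column] in pixels: a listed point, or the origin of a listed thing).
The state is a dict: "time": time; "joint_positions": joint angles; "joint_velocities": joint speeds; "effort": joint torques, N m; "ee_pos": TCP position; "orientation": TCP orientation; "ft_force": force on the tool from outside, world axes, zero at the start; "wrist_torque": the same for the moment, N m; "grip_width": finger opening in m.
Only numpy, scipy, OpenCV 4.12 (cv2) and the standard library are available. Lean on these libraries where they do the work, as an engineer would, in place of code of your own. Each camera call takes 0.05 s, during which the arm holds its last target. There are 200 camera calls.

## Task

Clamp the white extruder die in the bench vise so that it can be scraped clean: press the quick-release lever down and, keeping it down, slide the moving jaw gently up to the die, let the lever spring back, then turn the four-spoke handle clockwise until the die is held firmly, with roughly 45 N (at least 20, never above 80, which would crack it). Go by feel, do not force the mechanism, leave the die standing where it is between the jaws and leave the things around it alone.

Things in the scene. Friction and masses are not known exactly. Their poses are not given: they have to be found in the camera images.
- vise: Steel and grey quick-release bench vise bolted to the table. Origin on the table under the screw axis. Local y: clamping axis, from handle to fixed jaw; z up; x to the right looking along +y. Bed 155 x 350 x 24 mm (local x -95..60, y -150..200). Its carriage, a grey block 104 mm wide, 130 mm high, carries moving jaw, lever and handle and slides along y.
- fixed_jaw_face (a point): Centre of the fixed jaw's white face (96 x 96 mm, facing local -y), 74 mm above the table. The fixed jaw is a grey block 100 mm wide (x), 43 mm thick (y), 128 mm high.
- carriage (a joint): Travel of the carriage, m: 0 open, grows towards the fixed jaw (local +y), at most 0.13; starts at 0 to 0.06. Drag 3.5 N with the lever down; else a pawl on the lever holds it in a rack of 8 mm pitch (it can shift up to 10 mm until the pawl bears; shoved to +y over about 10 N it may click along). With the screw as it starts the pad meets the die at 0.11 to 0.13; above 0.095 counts as brought up.
- lever (a joint): Quick-release lever, rad: 0 up (pawl engaged), 0.40 fully down; pawl clear of the rack above 0.24. Sprung: at the paddle it yields from 5 N, needs 9 N fully down (18 mm); hold it near 0.33. Let go, it springs up below 0.05; if it stays between, the pawl sits on a tooth and drops in once the carriage shifts back up to 10 mm (the screw's reaction does that).
- paddle (a point): Centre of the upper face of the lever's paddle, a dark steel tray 42 mm (local x) by 46 mm (y) on the vise's -x side, 68 mm above the table when up, 54 mm at 0.3 rad. Up, it slopes 0.3 rad (front, +y, higher); at 0.3 rad it is level. Low lips across its y ends (front 8 mm, rear 6 mm). Press down, push +y on the front lip to slide; ease back some mm before lifting (the lip swings back).
- hub (a point): Centre of the screw handle, on the screw axis, 105 mm above the table at the carriage's -y end; rides with the carriage. Four round spokes, 12 mm thick, at right angles in the upright plane across local y, each ending in a black ball, 18 mm across, centred 65 mm from the hub. Hub barrel 36 mm across, 28 mm long; push a spoke 25 to 55 mm from the axis.
- screw (a joint): Handle angle about local +y, rad, -0.8 to 5.8; at 0 the spokes point along +x, -x, up and down. Grows clockwise seen from the handle end (a spoke on the +x side pushed down) and moves the jaw to the die by 30 mm a turn. It stays where left: 0.36 N m turns it free, plus 0.0048 N m per N of clamping (0.46 at 20 N, 0.58 at 45 N, 0.74 at 80 N).
- jaw: Moving jaw: grey plate 90 x 14 x 94 mm, origin at the centre of its front (+y) face, 78 mm above the table. On it a white pad, 86 x 90 mm, standing out by some 10 to 20 mm (adjustable, not measured) and sprung, about 1 mm per 18 N, at most 9 mm: with pad on the die and pawl bearing on a tooth, 0.1 rad of the handle adds about 4 to 7 N.
- die_center (a point): Centre of the die: a loose white plastic block 60 mm (local x) by 50 mm (local y, the clamped way) by 90 mm high, 0.2 to 0.4 kg, three dark holes in its top; it stands on the bed within 2 mm of the fixed jaw's face, its axes parallel to the vise's.
- cup: Steel cup, 80 mm across, 85 mm high, origin under its centre; bystander.
- jar: Clear jar with steel lid, 64 mm across, 80 mm high, origin under its centre; bystander.
- scraper: Dough scraper lying flat, steel blade 75 x 120 mm with a round wooden grip, 15 mm high; origin under the middle of the blade; bystander.

How it is judged:
On the way, in this order (a step that is already met when the one before it is completed fails the run):
1. the quick-release lever is pressed down (value of joint lever above 0.24 rad), for 0.1 s.
2. the moving jaw has been slid up to the die and the lever is released (value of joint carriage above 0.095 m and value of joint lever below 0.05 rad), for 0.2 s.
At the end, for the whole second after the job is handed in: The die stands upright and square (within 0.06 rad) on the bed between the jaws, within 25 mm of the screw axis sideways, at rest, and the moving jaw presses on it with 20 to 80 N; the carriage is beyond 0.095 m and the lever is back up (below 0.05 rad) (all of step 2 and contact force between die and jaw between 20 and 80 N and angle between die_center's own z axis and vertical below 0.06 rad and angle between the y axis of die_center and the y axis of vise, either way round below 0.06 rad and x of die_center in the frame of vise between -0.025 and 0.025 m and z of die_center in the frame of vise below 0.076 m and linear speed of die below 0.01 m/s); the robot touches nothing.
It fails at once if the die is pressed with more than 80 N (contact force between die and jaw above 80 N).
It fails at once if the robot pushes on the vise, its lever or handle with more than 60 N (contact force between the arm and vise above 60 N).
It fails at once if the fingers push on the vise, its lever or handle with more than 60 N (contact force between the fingers and vise above 60 N).
It fails at once if a bystander is moved by more than 20 mm (distance of any of cup, jar, scraper from where it was at the start of the episode above 0.02 m).
It also fails if it takes over 72 s, if anything falls off the work surface, if the arm or the gripper's body presses on something with over 40 N, if the wrist force passes 120 N, or if a joint passes its speed limit or range.

## Working session

There is one attempt and no reset: what is moved stays moved. The work goes in short steps, Python scripts to look and compute and a tool call to move; the robot and the scene stay as the last step left them, time stands still between calls to the robot, and variables do not carry over. Pictures are saved under pics/ and viewed, about 8 in all and at most 12, crops included, and the job is handed in when it is done.

Besides the shell and the picture viewer there is one more tool, called after "Request:" as a command line: name --argument value ..., lists and objects as JSON in quotes. carry_out: Moves the arm, as the interface text tells. Its arguments: {"type":"object","properties":{"deltas":{"type":"array"},"squeeze":{"type":"number"}},"required":["deltas"]}

```bash
mkdir -p pics; cat > h.py <<'E'
from rig import *
import numpy as np, cv2
def ray(cam,rc):
    R=cv2.Rodrigues(np.array(cam["rvec"],float))[0];t=np.array(cam["tvec"],float).ravel()
    d=R.T@np.linalg.solve(np.array(cam["camera_matrix"]),[rc[1],rc[0],1.]);return -R.T@t,d/np.linalg.norm(d)
def atz(cam,rc,z):
    c,d=ray(cam,rc);return c+d*(z-c[2])/d[2]
def tri(c1,p1,c2,p2):
    a,d=ray(c1,p1);b,e=ray(c2,p2)
    s=np.linalg.lstsq(np.c_[d,-e],b-a,rcond=None)[0];P,Q=a+d*s[0],b+e*s[1];return (P+Q)/2,np.linalg.norm(P-Q)
def proj(cam,p):
    return cv2.projectPoints(np.array(p,float).reshape(-1,3),np.array(cam["rvec"],float),np.array(cam["tvec"],float),np.array(cam["camera_matrix"]),None)[0].reshape(-1,2)
E
python3 - <<'E'
from h import *
np.set_printoptions(precision=4,suppress=True)
C={n:read_camera(n) for n in("side","top")}
for n in C: cv2.imwrite(f"pics/{n}0.png",np.array(C[n]["pixels"])); print(n,ray(C[n],(240,320)))
for k in["vise","fixed_jaw_face","paddle","hub","jaw","die_center","cup","jar","scraper"]:
    L={n:place_of(n,k)[:1] for n in C}
    print(k,{n:(np.round(v[0]["location"]),round(v[0]["confidence"],2)) for n,v in L.items() if v})
    if L["side"] and L["top"]: print("   ",*tri(C["side"],L["side"][0]["location"],C["top"],L["top"][0]["location"]))
o=get_obs();print({k:np.round(v,3) for k,v in o.items()})
E
```

```text
side (array([ 0.2691, -0.8009,  1.1465]), array([ 0.2326,  0.619 , -0.7502]))
top (array([0.4213, 0.0245, 1.0744]), array([ 0.2035, -0.0247, -0.9788]))
vise {'side': (array([291., 310.]), 0.9), 'top': (array([281., 320.]), 0.67)}
    [0.5439 0.0001 0.0108] 0.003808949579936192
fixed_jaw_face {'side': (array([231., 282.]), 0.57), 'top': (array([286., 254.]), 0.66)}
    [0.5304 0.1448 0.0767] 0.003982151714945608
paddle {'side': (array([297., 292.]), 0.94), 'top': (array([310., 343.]), 0.67)}
    [ 0.4788 -0.0464  0.0768] 0.006426761501883209
hub {'side': (array([316., 352.]), 0.56), 'top': (array([264., 401.]), 0.88)}
    [ 0.5678 -0.1672  0.1155] 0.0038893570216885017
jaw {'side': (array([276., 318.]), 0.84), 'top': (array([273., 329.]), 0.95)}
    [ 0.5549 -0.0173  0.0785] 0.0004077391571158968
die_center {'side': (array([237., 287.]), 0.76), 'top': (array([286., 264.]), 0.67)}
    [0.5319 0.1226 0.0762] 0.003121931654699702
cup {'side': (array([410., 363.]), 0.62), 'top': (array([282., 452.]), 0.73)}
    [ 0.5364 -0.3076 -0.0073] 0.0037828945777142933
jar {'side': (array([214., 267.]), 0.95), 'top': (array([296., 200.]), 0.9)}
    [0.5242 0.2728 0.0144] 0.009207849894359962
scraper {'side': (array([258., 374.]), 0.81), 'top': (array([209., 304.]), 0.89)}
    [0.7205 0.0344 0.0045] 0.0024101605784322406
{'time': np.float64(1.0), 'joint_positions': array([ 1.14 ,  0.3  ,  1.521,  0.   ,  1.321, -0.067]), 'joint_velocities': array([ 0.001, -0.001,  0.001,  0.   ,  0.   ,  0.001]), 'effort': array([ -0.001, -53.167, -35.293,   0.071,   0.021,   0.   ]), 'ee_pos': array([0.196, 0.514, 0.205]), 'orientation': array([-0.568, -3.09 ,  0.   ]), 'ft_force': array([0.128, 0.374, 0.869]), 'wrist_torque': array([-0.002,  0.025, -0.001]), 'grip_width': np.float64(0.094)}
```

View pics/side0.png

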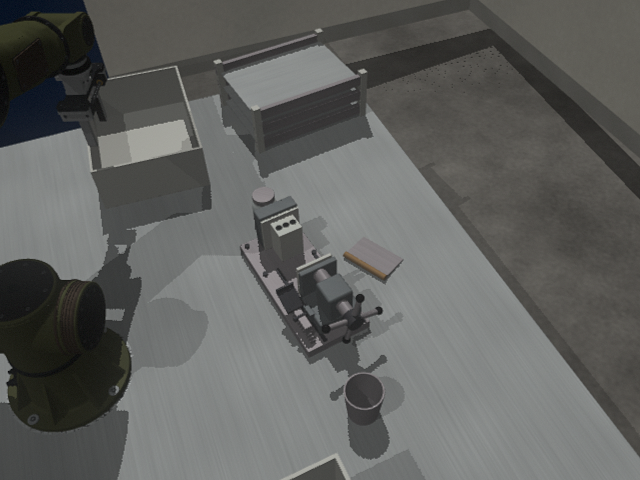

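View pics/top0.png

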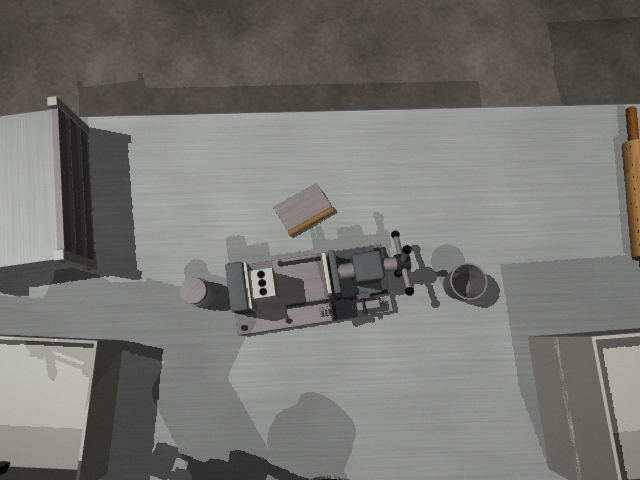

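The side and top views agree. The vise is at the centre with its clamping axis running almost along world +y. The paddle is on the robot's side (top 310,343), the handle is at the right (264,401) and the die is at the left (286,264). The cup stands behind the handle.

```bash
cat > fit.py <<'E'
from h import *
from scipy.optimize import least_squares
np.set_printoptions(precision=4,suppress=True)
C={n:read_camera(n) for n in("side","top")}
D=[]
for k in["vise","fixed_jaw_face","paddle","hub","jaw","die_center"]:
    for n in C:
        r=place_of(n,k)
        if r: D.append((k,n,r[0]["location"],r[0]["confidence"]))
def pts(p):
    return dict(vise=(0,0,0),fixed_jaw_face=(0,p[3],.074),hub=(0,p[4],.105),jaw=(0,p[5],.078),paddle=(p[6],p[7],.068),die_center=(p[8],p[3]-.026,.069))
def W(p,l):
    c,s=np.cos(p[2]),np.sin(p[2]);l=np.atleast_2d(np.array(l,float))
    return np.c_[p[0]+c*l[:,0]-s*l[:,1],p[1]+s*l[:,0]+c*l[:,1],l[:,2]]
def res(p):
    q=pts(p)
    return np.concatenate([(proj(C[n],W(p,q[k]))[0]-np.array(rc)[::-1])*cf for k,n,rc,cf in D]+[[p[8]*300]])
r=least_squares(res,[.54,0,.12,.145,-.167,-.02,-.07,-.05,0],loss="soft_l1");p=r.x
E
cat > ov.py <<'E'
from fit import *
import sys
print(p,r.cost);q=pts(p)
for k in q: print(k,W(p,q[k])[0])
for (k,n,rc,cf),e in zip(D,res(p)[:-1].reshape(-1,2)): print(k,n,e)
out=[]
for n,(a,b,c,d) in dict(top=(225,345,225,425),side=(190,350,240,400)).items():
    f=3.9 if n=="top" else 3.7
    im=cv2.resize(np.array(C[n]["pixels"])[a:b,c:d],None,fx=f,fy=f,interpolation=cv2.INTER_CUBIC)
    def dr(P,col):
        u=((proj(C[n],W(p,P))-[c,a]+.5)*f).astype(int);cv2.polylines(im,[u],True,col,1)
    dr([(-.095,-.15,.024),(.06,-.15,.024),(.06,.2,.024),(-.095,.2,.024)],(0,255,0))
    px,py=p[6],p[7];dr([(px-.021,py-.023,.061),(px+.021,py-.023,.061),(px+.021,py+.023,.075),(px-.021,py+.023,.075)],(0,0,255))
    dr([(-.048,p[3],.122),(.048,p[3],.122),(.048,p[3],.026),(-.048,p[3],.026)],(255,255,0))
    dr([(-.045,p[5],.125),(.045,p[5],.125),(.045,p[5],.031),(-.045,p[5],.031)],(255,0,255))
    cv2.imwrite(f"pics/{sys.argv[1]}_{n}.png",im)
E
python3 ov.py c1
```

```text
[ 0.5458  0.0006  0.1355  0.1497 -0.1705 -0.0213 -0.0719 -0.036   0.0014] 9.601855682371651
vise [0.5458 0.0006 0.    ]
fixed_jaw_face [0.5256 0.1489 0.074 ]
hub [ 0.5689 -0.1683  0.105 ]
jaw [ 0.5487 -0.0204  0.078 ]
paddle [ 0.4795 -0.0448  0.068 ]
die_center [0.5305 0.1234 0.069 ]
vise side [0.5139 2.831 ]
vise top [-0.9717 -0.3504]
fixed_jaw_face top [ 0.2941 -0.8606]
paddle side [-0.6026 -1.3492]
paddle top [ 0.8203 -0.2108]
hub side [-0.1968  1.3151]
hub top [-0.5895 -1.0723]
jaw side [-3.3291  1.0119]
jaw top [0.0482 0.3672]
die_center side [-1.7471  0.2465]
die_center top [-0.2516 -0.3938]
```

View pics/c1_top.png

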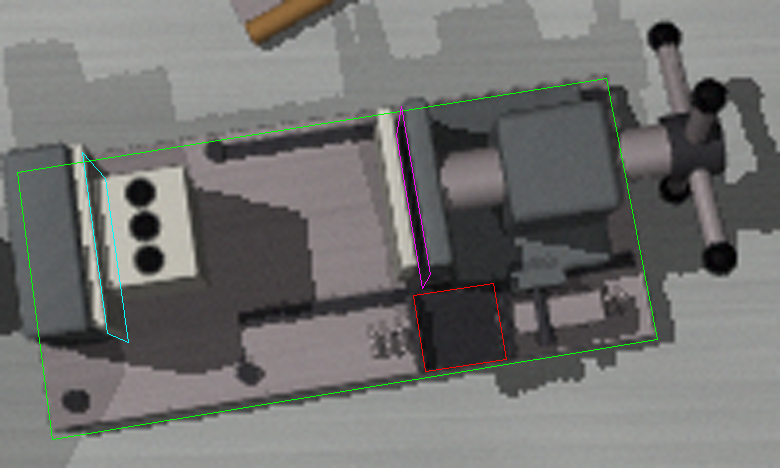

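View pics/c1_side.png

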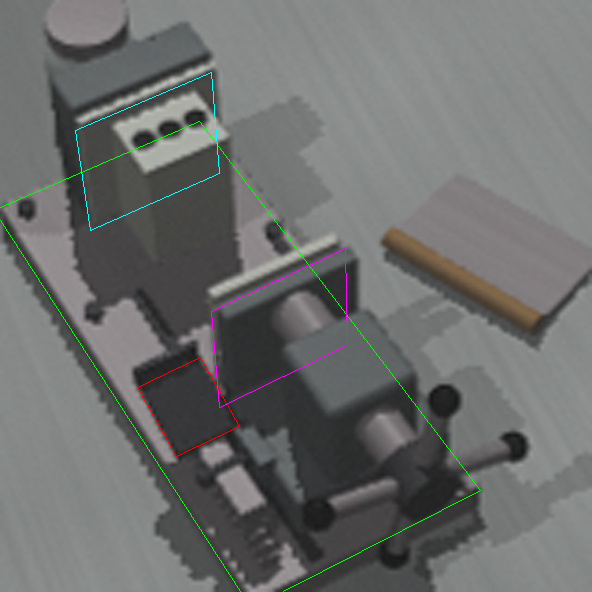

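The overlay shows the paddle outline (top crop 413–505, 283–372) sitting exactly on the tray, and the bed and jaws match as well. The spokes are at roughly +0.4 rad. I'll shut the fingers, turn tool y onto vise y and move over the paddle.

Request:
carry_out --deltas '[[[0,-15.4,-13.9,0,-5.7],[0,-15.4,-13.9,0,-5.7],[0,-15.4,-13.9,0,-5.7],[0,-15.4,-13.9,0,-5.7],[0,-15.4,-13.9,0,-5.7],[0,-15.4,-13.9,0,-5.7],[0,-15.4,-13.9,0,-5.7],[0,-15.4,-13.9,0,-5.7],[0,-15.4,-13.9,0,-5.7],[0,-15.4,-13.9,0,-5.7]]]' --squeeze 20

```text
time: 2.53
ee_pos: [0.381, 0.1511, 0.2059]
orientation: [-0.21, 3.134, 0.0]
ft_force: [0.7, 0.8, -0.4]
grip_width: 0.0309
```

Request:
carry_out --deltas '[[[0,-2.34,-6.75,0,0],[0,-2.34,-6.75,0,0],[0,-2.34,-6.75,0,0],[0,-2.34,-6.75,0,0],[0,-2.34,-6.75,0,0],[0,-2.34,-6.75,1.5,0],[0,-2.34,-6.75,3.5,0],[0,-2.34,-6.75,3.5,0],[0,-2.34,-6.75,3.5,0]]]'

```text
time: 3.28
ee_pos: [0.4753, -0.0402, 0.0966]
orientation: [0.209, -3.128, -0.003]
ft_force: [-0.3, 1.7, -1.3]
grip_width: 0.0006
```

```bash
python3 - <<'E'
from h import *
C={n:read_camera(n) for n in("side","top")}
a=cv2.resize(np.array(C["top"]["pixels"])[225:345,300:420],(400,400),interpolation=cv2.INTER_CUBIC)
b=cv2.resize(np.array(C["side"]["pixels"])[240:360,270:390],(400,400),interpolation=cv2.INTER_CUBIC)
cv2.imwrite("pics/hover.png",np.hstack([a,b])); o=get_obs();print(o["ee_pos"],o["ft_force"],o["grip_width"])
for n in C: print(n,proj(C[n],o["ee_pos"]))
E
```

```text
[ 0.47792093 -0.04020807  0.10155687] [ 0.15705756 -0.61207097  0.87892104] 0.0006108943659461463
side [[288.05213542 288.86555253]]
top [[341.39305086 308.26512701]]
```

View pics/hover.png

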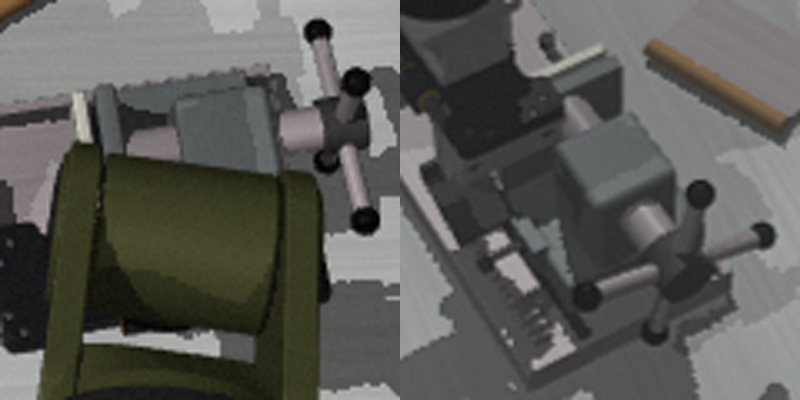

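The gripper is over the paddle with the handle clear of it. Now I'll press down gradually.

Request:
carry_out --deltas '[[[0,0,0,0.9,0],[0,0,0,1.05,0],[0,0,0,1.2,0],[0,0,0,1.35,0],[0,0,0,1.5,0],[0,0,0,1.6,0],[0,0,0,1.62,0],[0,0,0,1.62,0]]]'

```text
time: 4.05
ee_pos: [0.4794, -0.0399, 0.0554]
orientation: [-0.21, 3.13, 0.0]
ft_force: [0.3, 2.8, 6.6]
grip_width: 0.0004
```

Request:
carry_out --deltas '[[[0,0,0,0.1,0],[0,0,0,0.2,0],[0,0,0,0.2,0]]]'

```text
time: 4.3
ee_pos: [0.4805, -0.0401, 0.0517]
orientation: [-0.211, 3.128, -0.001]
ft_force: [-2.4, -0.6, 8.4]
grip_width: 0.0002
```

Request:
carry_out --deltas '[[[0,0.03,0.15,0.09,0],[0,0.03,0.35,0.09,0],[0,0.03,0.6,0.09,0],[0,0.03,0.85,0.09,0],[0,0.03,1.1,0.09,0],[0,0.03,1.35,0.09,0],[0,0.03,1.5,0.09,0],[0,0.03,1.5,0.09,0]]]'

```text
time: 4.97
ee_pos: [0.4752, 0.0052, 0.0518]
orientation: [-0.212, 3.123, -0.002]
ft_force: [-0.6, 3.5, 7.5]
grip_width: 0.0004
```

Request:
carry_out --deltas '[[[0,0,0.2,0.09,0],[0,0,0.4,0.09,0],[0,0,0.6,0.09,0],[0,0,0.8,0.09,0],[0,0,1.0,0.09,0],[0,0,1.15,0.09,0]]]'

```text
time: 5.47
ee_pos: [0.4723, 0.0396, 0.0517]
orientation: [-0.213, 3.119, -0.003]
ft_force: [1.4, -1.9, 6.6]
grip_width: 0.0002
```

```bash
python3 - <<'E'
from h import *
C={n:read_camera(n) for n in("side","top")}
for k in["hub","jaw","paddle"]:
    L={n:place_of(n,k)[:1] for n in C}; z={"hub":.105,"jaw":.078,"paddle":.054}[k]
    for n in C:
        for v in L[n]: print(k,n,np.round(atz(C[n],v["location"],z),3),round(v["confidence"],2))
o=get_obs();print(o["ee_pos"],o["ft_force"])
E
```

```text
hub side [ 0.566 -0.098  0.105] 0.7
hub top [ 0.556 -0.101  0.105] 0.88
jaw side [0.542 0.051 0.078] 0.68
jaw top [0.546 0.046 0.078] 0.71
paddle side [0.475 0.022 0.054] 0.78
[0.47218672 0.0399121  0.05167929] [0.34137329 4.01317121 4.44969848]
```

Request:
carry_out --deltas '[[[0,0,0.2,0.11,0],[0,0,0.4,0.11,0],[0,0,0.55,0.11,0],[0,0,0.7,0.11,0],[0,0,0.8,0.11,0]]]'

```text
time: 6.28
ee_pos: [0.47, 0.0639, 0.0507]
orientation: [-0.213, 3.116, -0.002]
ft_force: [-1.3, -4.1, 5.1]
grip_width: 0.0005
```

Request:
carry_out --deltas '[[[0,0,0.1,0.09,0],[0,0,0.2,0.09,0],[0,0,0.25,0.09,0]]]'

```text
time: 6.53
ee_pos: [0.4698, 0.0715, 0.0503]
orientation: [-0.214, 3.115, -0.003]
ft_force: [-4.0, -4.5, 6.0]
grip_width: 0.0004
```

Request:
carry_out --deltas '[[[0,0,0.08,0.07,0],[0,0,0.12,0.07,0],[0,0,0.12,0.07,0]]]'

```text
time: 6.78
ee_pos: [0.4699, 0.0752, 0.0503]
orientation: [-0.215, 3.113, -0.004]
ft_force: [-3.7, -1.7, 5.5]
grip_width: 0.0006
```

Request:
carry_out --deltas '[[[0,0,0.08,0.07,0],[0,0,0.12,0.07,0],[0,0,0.12,0.07,0]]]'

```text
time: 7.03
ee_pos: [0.47, 0.0789, 0.0503]
orientation: [-0.216, 3.112, -0.005]
ft_force: [-3.9, -0.7, 4.6]
grip_width: 0.0006
```

Request:
carry_out --deltas '[[[0,0.1,0.05,0.08,0],[0,0.2,0.1,0.08,0],[0,0.2,0.1,0.08,0]]]'

```text
time: 7.28
ee_pos: [0.4659, 0.0811, 0.0508]
orientation: [-0.216, 3.105, -0.006]
ft_force: [4.2, -4.6, 5.7]
grip_width: 0.0004
```

```bash
python3 - <<'E'
from h import *
C={n:read_camera(n) for n in("side","top")}
for n,k,z in [("side","hub",.105),("top","hub",.105),("side","paddle",.054),("top","die_center",.069),("side","die_center",.069)]:
    for v in place_of(n,k)[:1]: print(k,n,np.round(atz(C[n],v["location"],z),3),round(v["confidence"],2))
o=get_obs();print(o["ee_pos"],o["ft_force"])
a=cv2.resize(np.array(C["top"]["pixels"])[225:345,240:360],(400,400),interpolation=cv2.INTER_CUBIC)
b=cv2.resize(np.array(C["side"]["pixels"])[190:330,240:380],(400,400),interpolation=cv2.INTER_CUBIC)
cv2.imwrite("pics/slid.png",np.hstack([a,b]))
E
```

```text
hub side [ 0.562 -0.054  0.105] 0.75
hub top [ 0.553 -0.063  0.105] 0.81
paddle side [0.471 0.06  0.054] 0.88
[0.46594015 0.08101369 0.05069467] [ 3.13855739 -3.1489551   5.42742143]
```

View pics/slid.png

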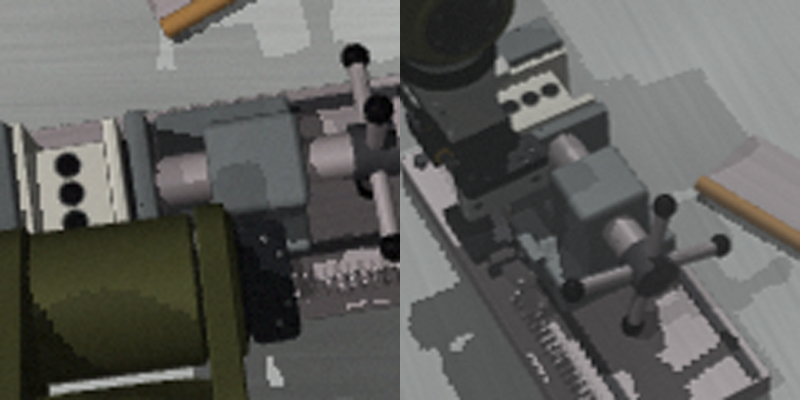

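The moving pad is now within a few mm of the die (top crop: die edge about column 100, pad about 107). I'll continue in 2 mm steps, going by feel.

Request:
carry_out --deltas '[[[0,-0.05,0.08,0.07,0],[0,-0.05,0.12,0.07,0],[0,-0.05,0.12,0.07,0]]]'

```text
time: 7.88
ee_pos: [0.4681, 0.0833, 0.0509]
orientation: [-0.217, 3.104, -0.01]
ft_force: [0.0, -18.6, 4.5]
grip_width: 0.0007
```

Request:
carry_out --deltas '[[[0,0,0.08,0.07,0],[0,0,0.12,0.07,0],[0,0,0.12,0.07,0]]]'

```text
time: 8.13
ee_pos: [0.4682, 0.0842, 0.0507]
orientation: [-0.219, 3.103, -0.019]
ft_force: [-3.6, -30.5, 5.6]
grip_width: 0.0006
```

Contact is felt: the y force rose to 18 and then 30 N. Now I'll ease back about 6 mm and lift.

Request:
carry_out --deltas '[[[0,0,-0.1,0.07,0],[0,0,-0.2,0.07,0],[0,0,-0.25,0.07,0],[0,0,-0.25,0.07,0]]]'

```text
time: 8.47
ee_pos: [0.4705, 0.0769, 0.0512]
orientation: [-0.218, 3.1, -0.018]
ft_force: [-2.7, -1.2, 6.0]
grip_width: 0.0006
```

Request:
carry_out --deltas '[[[0,0,0,-0.3,0],[0,0,0,-0.6,0],[0,0,0,-1.0,0],[0,0,0,-2.0,0],[0,0,0,-3.3,0],[0,0,0,-4.3,0],[0,0,0,-5,0],[0,0,0,-5,0]]]'

```text
time: 9.13
ee_pos: [0.4668, 0.0786, 0.2073]
orientation: [-0.218, 3.092, -0.018]
ft_force: [0.3, -0.5, 0.1]
grip_width: 0.0006
```

```bash
python3 - <<'E'
from h import *
C={n:read_camera(n) for n in("side","top")}
for k,z in [("hub",.105),("jaw",.078),("paddle",.068),("die_center",.069)]:
    for n in C:
        for v in place_of(n,k)[:1]: print(k,n,np.round(v["location"],1),np.round(atz(C[n],v["location"],z),3),round(v["confidence"],2))
print(get_obs()["ee_pos"])
a=cv2.resize(np.array(C["top"]["pixels"])[225:345,240:390],(500,400),interpolation=cv2.INTER_CUBIC)
b=cv2.resize(np.array(C["side"]["pixels"])[220:340,280:370],(300,400),interpolation=cv2.INTER_CUBIC)
cv2.imwrite("pics/up.png",np.hstack([a,b]))
E
```

```text
hub side [281.7 328.5] [ 0.564 -0.059  0.105] 0.73
hub top [272.7 351.1] [ 0.551 -0.063  0.105] 0.71
jaw top [282.  282.7] [0.538 0.082 0.078] 0.93
paddle side [266.7 269.5] [0.468 0.06  0.068] 0.69
die_center side [234.8 285.5] [0.534 0.136 0.069] 0.9
[0.4652081  0.07823056 0.20068704]
```

View pics/up.png

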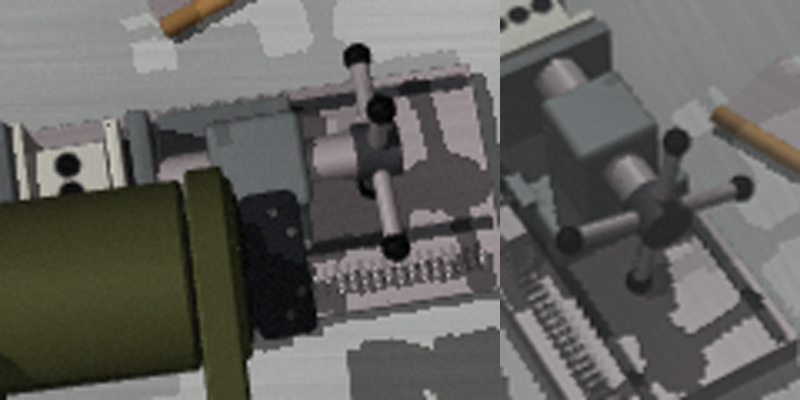

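```bash
cat > ball.py <<'E'
from h import *
from scipy.optimize import least_squares
np.set_printoptions(precision=4,suppress=True)
# obs: list of (cam, spoke index 0:+x 1:-up.. , col,row); spoke k at angle psi + k*90deg clockwise from +x (k=0:+x,1:down,2:-x,3:up)
def fit(C,obs,yaw=.1355):
    def f(p):
        out=[]
        for n,k,c,r in obs:
            a=p[3]+k*np.pi/2;l=.065*np.cos(a)
            out.append(proj(C[n],[p[0]+l*np.cos(yaw),p[1]+l*np.sin(yaw),p[2]-.065*np.sin(a)])[0]-[c,r])
        return np.ravel(out+[[ (p[2]-.105)*500,0]])
    s=least_squares(f,[.555,-.06,.105,.3]);return s.x,np.sqrt(np.mean(s.fun**2))
E
python3 - <<'E'
from ball import *
C={n:read_camera(n) for n in("side","top")}
T=[("top",0,347.1,241.8),("top",3,354,257.4),("top",2,359.1,298.8)]
S=[("side",0,352,276.1),("side",3,333.1,262.6),("side",2,300.7,292),("side",1,321.7,304)]
print(fit(C,T+S),fit(C,T),fit(C,S))
E
```

```text
(array([ 0.5578, -0.066 ,  0.1069,  0.2346]), np.float64(0.383634016000427)) (array([ 0.5578, -0.067 ,  0.105 ,  0.2375]), np.float64(0.11908966547671448)) (array([ 0.5586, -0.0636,  0.105 ,  0.2349]), np.float64(0.118925864941738))
```

Request:
carry_out --deltas '[[[0,-1.82,-5.16,0,0],[0,-1.82,-5.16,0,0],[0,-1.82,-5.16,0,0],[0,-1.82,-5.16,0,0],[0,-1.82,-5.16,0,0],[0,-1.82,-5.16,0,0],[0,-1.82,-5.16,0,0]]]'

```text
time: 10.32
ee_pos: [0.5406, -0.067, 0.2044]
orientation: [-0.218, 3.102, -0.018]
ft_force: [0.3, 0.2, 0.2]
grip_width: 0.0003
```

Request:
carry_out --deltas '[[[0,0,0,0.6,0],[0,0,0,1.2,0],[0,0,0,1.7,0],[0,0,0,1.7,0],[0,0,0,1.7,0]]]'

```text
time: 10.73
ee_pos: [0.542, -0.0664, 0.1536]
orientation: [-0.22, 3.102, -0.017]
ft_force: [0.2, -0.1, -0.3]
grip_width: 0.0002
```

Request:
carry_out --deltas '[[[0,0,0,0.33,0],[0,0,0,0.33,0],[0,-0.15,0,0.33,0],[0,-0.3,0,0.33,0],[0,-0.4,0,0.34,0],[0,-0.5,0,0.35,0],[0,-0.58,0,0.36,0]]]'

```text
time: 11.32
ee_pos: [0.559, -0.0641, 0.1433]
orientation: [-0.22, 3.105, -0.017]
ft_force: [-8.3, -0.8, 1.7]
grip_width: 0.0006
```

Request:
carry_out --deltas '[[[0,-0.08,0,0.02,0],[0,-0.16,0,0.05,0],[0,-0.24,0,0.08,0],[0,-0.24,0,0.08,0]]]'

```text
time: 11.65
ee_pos: [0.5658, -0.0632, 0.1408]
orientation: [-0.22, 3.108, -0.017]
ft_force: [-8.1, -1.3, 2.7]
grip_width: 0.0003
```

Request:
carry_out --deltas '[[[0,-0.08,0,0.04,0],[0,-0.16,0,0.09,0],[0,-0.24,0,0.14,0],[0,-0.24,0,0.14,0]]]'

```text
time: 11.98
ee_pos: [0.5727, -0.0625, 0.1368]
orientation: [-0.22, 3.11, -0.017]
ft_force: [-7.2, -2.0, 3.4]
grip_width: 0.0003
```

Request:
carry_out --deltas '[[[0,-0.07,0,0.06,0],[0,-0.14,0,0.12,0],[0,-0.2,0,0.19,0],[0,-0.2,0,0.19,0]]]'

```text
time: 12.32
ee_pos: [0.5788, -0.0621, 0.1316]
orientation: [-0.22, 3.111, -0.018]
ft_force: [-6.8, -2.1, 6.2]
grip_width: 0.0004
```

Request:
carry_out --deltas '[[[0,-0.05,0,0.07,0],[0,-0.1,0,0.14,0],[0,-0.15,0,0.21,0],[0,-0.15,0,0.21,0]]]'

```text
time: 12.65
ee_pos: [0.5833, -0.062, 0.1259]
orientation: [-0.22, 3.113, -0.02]
ft_force: [-7.8, -3.1, 7.0]
grip_width: 0.0006
```

```bash
cat > look.py <<'E'
from h import *
C={"side":read_camera("side")}
for k,z in [("hub",.105),("jaw",.078),("paddle",.068),("die_center",.069)]:
    for v in place_of("side",k)[:1]: print(k,np.round(v["location"],1),np.round(atz(C["side"],v["location"],z),4),round(v["confidence"],2))
f=[]
for i in range(4): f.append(get_obs()["ft_force"]); read_camera("side")
o=get_obs();print(o["time"],o["ee_pos"],np.mean(f,0),np.std(f,0))
E
python3 look.py
```

```text
hub [281.9 325.5] [ 0.5575 -0.0572  0.105 ] 0.71
jaw [244.2 293.5] [0.539  0.0933 0.078 ] 0.76
paddle [264.3 270.6] [0.4722 0.0655 0.068 ] 0.62
die_center [234.3 285.8] [0.5354 0.1373 0.069 ] 0.63
13.1 [ 0.58350138 -0.06147414  0.12537677] [-0.10091614  0.17481649 -0.26718426] [0.42159601 0.21362524 0.31484019]
```

Request:
carry_out --deltas '[[[0,-0.05,0,0.1,0],[0,-0.09,0,0.19,0],[0,-0.11,0,0.26,0]]]'

```text
time: 13.35
ee_pos: [0.5875, -0.0609, 0.1181]
orientation: [-0.22, 3.11, -0.018]
ft_force: [-1.9, 2.3, 9.4]
grip_width: 0.0005
```

Request:
carry_out --deltas '[[[0,-0.02,0,0.08,0],[0,-0.04,0,0.16,0],[0,-0.05,0,0.24,0]]]'

```text
time: 13.6
ee_pos: [0.5898, -0.0601, 0.1116]
orientation: [-0.221, 3.108, -0.017]
ft_force: [-1.2, 6.0, 9.5]
grip_width: 0.0001
```

Request:
carry_out --deltas '[[[0,0,0,-0.5,0],[0,0,0,-1.5,0],[0,0,0,-2.7,0],[0,0.6,0,-3.2,0],[0,1.8,0,-3.2,0],[0,2.2,0,-3.2,0],[0,2.2,0,-3.2,0]]]'

```text
time: 14.18
ee_pos: [0.5205, -0.0687, 0.2064]
orientation: [-0.22, 3.108, -0.017]
ft_force: [0.1, -0.7, 0.4]
grip_width: 0.0005
```

```bash
python3 look.py; python3 - <<'E'
from h import *
im=np.array(read_camera("side")["pixels"])
cv2.imwrite("pics/t2.png",cv2.resize(im[210:330,250:370],(600,600),interpolation=cv2.INTER_CUBIC))
E
```

```text
hub [286.  331.2] [ 0.5645 -0.0722  0.105 ] 0.9
jaw [247.5 298. ] [0.545  0.0796 0.078 ] 0.74
paddle [269.6 271.4] [0.4688 0.0502 0.068 ] 0.72
die_center [235.7 285.4] [0.533  0.1335 0.069 ] 0.57
14.6333 [ 0.52230052 -0.06839646  0.20566301] [ 0.10073939 -0.19845455 -0.03525001] [0.56922002 0.63594847 0.26565123]
```

View pics/t2.png

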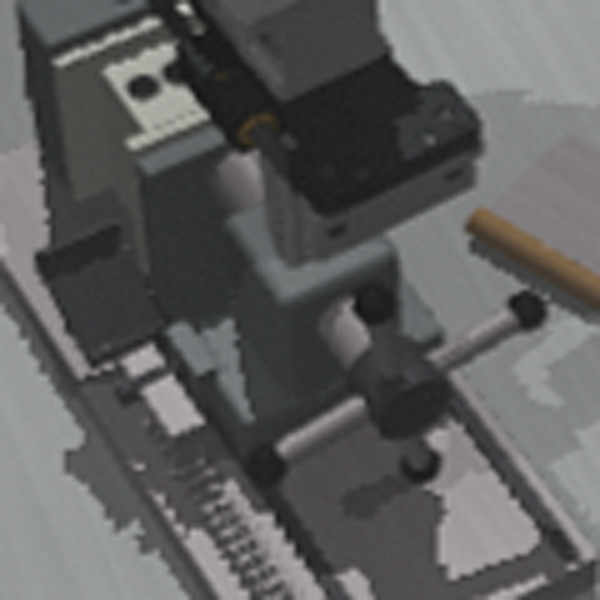

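The side view shows the lever paddle up and front-high, and the pad against or near the die. The spoke balls are at crop (526,310), (375,297), (265,463) and (420,462).

```bash
python3 - <<'E'
from ball import *
C={"side":read_camera("side")}
print(fit(C,[("side",0,355.2,272),("side",3,325,269.4),("side",2,303,302.6),("side",1,334,302.4)]))
E
```

```text
(array([ 0.5603, -0.0729,  0.1051, -0.1508]), np.float64(0.25391429074443406))
```

Request:
carry_out --deltas '[[[0,0,-0.38,0,0],[0,0,-0.38,0.8,0],[0,0,-0.38,1.6,0],[0,0,-0.38,2.05,0],[0,0,-0.38,2.08,0],[0,0,-0.38,2.08,0]]]'

```text
time: 15.23
ee_pos: [0.5254, -0.0808, 0.1434]
orientation: [-0.221, 3.11, -0.017]
ft_force: [0.1, -0.0, 1.3]
grip_width: 0.0003
```

Request:
carry_out --deltas '[[[0,-0.2,0,0,0],[0,-0.4,0,0,0],[0,-0.6,0,0,0],[0,-0.8,0,0,0],[0,-0.9,0,0,0],[0,-1.0,0,0,0]]]'

```text
time: 15.73
ee_pos: [0.5551, -0.0769, 0.1451]
orientation: [-0.221, 3.111, -0.017]
ft_force: [-8.7, -2.1, 0.8]
grip_width: 0.0005
```

Request:
carry_out --deltas '[[[0,-0.08,0,0.01,0],[0,-0.16,0,0.02,0],[0,-0.24,0,0.03,0]]]'

```text
time: 15.98
ee_pos: [0.5617, -0.076, 0.1445]
orientation: [-0.221, 3.114, -0.017]
ft_force: [-9.7, -0.7, -2.9]
grip_width: 0.0006
```

Request:
carry_out --deltas '[[[0,-0.08,0,0.07,0],[0,-0.16,0,0.11,0],[0,-0.22,0,0.14,0]]]'

```text
time: 16.23
ee_pos: [0.5685, -0.0753, 0.1415]
orientation: [-0.222, 3.115, -0.018]
ft_force: [-7.8, -0.8, 3.3]
grip_width: 0.0004
```

Request:
carry_out --deltas '[[[0,-0.08,0,0.05,0],[0,-0.16,0,0.1,0],[0,-0.22,0,0.15,0]]]'

```text
time: 16.48
ee_pos: [0.575, -0.0745, 0.1379]
orientation: [-0.222, 3.116, -0.018]
ft_force: [-8.7, -0.6, 3.4]
grip_width: 0.0003
```

```bash
python3 look.py
```

```text
hub [281.4 328.3] [ 0.5636 -0.0583  0.105 ] 0.71
jaw [247.  294.9] [0.5389 0.0839 0.078 ] 0.81
paddle [268.1 272.7] [0.4729 0.0531 0.068 ] 0.89
die_center [234.8 284.1] [0.5312 0.1374 0.069 ] 0.6
16.9333 [ 0.575188   -0.07447108  0.13803575] [-5.76580173  0.20003048  1.72442337] [0.42076453 0.35499389 0.27635115]
```

Request:
carry_out --deltas '[[[0,-0.07,0,0.06,0],[0,-0.14,0,0.12,0],[0,-0.2,0,0.18,0]]]'

```text
time: 17.18
ee_pos: [0.5812, -0.0739, 0.1338]
orientation: [-0.222, 3.116, -0.018]
ft_force: [-8.7, -0.8, 3.0]
grip_width: 0.0006
```

Request:
carry_out --deltas '[[[0,-0.06,0,0.07,0],[0,-0.11,0,0.14,0],[0,-0.16,0,0.21,0]]]'

```text
time: 17.43
ee_pos: [0.5863, -0.0734, 0.1288]
orientation: [-0.222, 3.117, -0.019]
ft_force: [-8.6, -0.9, 5.3]
grip_width: 0.0007
```

Request:
carry_out --deltas '[[[0,-0.04,0,0.08,0],[0,-0.08,0,0.16,0],[0,-0.11,0,0.24,0]]]'

```text
time: 17.68
ee_pos: [0.59, -0.0733, 0.123]
orientation: [-0.223, 3.117, -0.02]
ft_force: [-7.9, 0.3, 6.6]
grip_width: 0.0004
```

Request:
carry_out --deltas '[[[0,-0.02,0,0.08,0],[0,-0.04,0,0.16,0],[0,-0.05,0,0.24,0]]]'

```text
time: 17.93
ee_pos: [0.5925, -0.0734, 0.1179]
orientation: [-0.223, 3.115, -0.021]
ft_force: [-4.2, -0.1, 9.5]
grip_width: 0.0004
```

Request:
carry_out --deltas '[[[0,-0.01,0,0.08,0],[0,-0.02,0,0.16,0],[0,-0.02,0,0.24,0]]]'

```text
time: 18.18
ee_pos: [0.5945, -0.0737, 0.113]
orientation: [-0.223, 3.112, -0.022]
ft_force: [-5.2, -0.1, 12.0]
grip_width: 0.0006
```

Request:
carry_out --deltas '[[[0,0,0,0.06,0],[0,0,0,0.12,0],[0,0,0,0.18,0]]]'

```text
time: 18.43
ee_pos: [0.5961, -0.074, 0.1104]
orientation: [-0.223, 3.108, -0.024]
ft_force: [-3.9, 0.2, 13.9]
grip_width: 0.0006
```

Request:
carry_out --deltas '[[[0,0,0,-0.5,0],[0,0,0,-1.5,0],[0,0,0,-2.7,0],[0,0.6,0,-3.2,0],[0,1.8,0,-3.2,0],[0,2.4,0,-3.2,0],[0,2.4,0,-3.2,0]]]'

```text
time: 19.02
ee_pos: [0.521, -0.0834, 0.2065]
orientation: [-0.222, 3.106, -0.025]
ft_force: [0.4, -1.2, 0.5]
grip_width: 0.0004
```

```bash
python3 look.py; python3 - <<'E'
from h import *
im=np.array(read_camera("side")["pixels"])
cv2.imwrite("pics/t3.png",cv2.resize(im[210:330,250:370],(600,600),interpolation=cv2.INTER_CUBIC))
E
```

```text
hub [285.1 330.5] [ 0.564  -0.0694  0.105 ] 0.64
jaw [244.9 296.9] [0.5455 0.0881 0.078 ] 0.64
paddle [266.6 278. ] [0.4855 0.0525 0.068 ] 0.68
die_center [238.5 284.1] [0.5271 0.1264 0.069 ] 0.8
19.4667 [ 0.52270974 -0.08286747  0.20433454] [-0.16678216  0.01916586  0.1018792 ] [0.46677295 0.29308133 0.46069838]
```

View pics/t3.png

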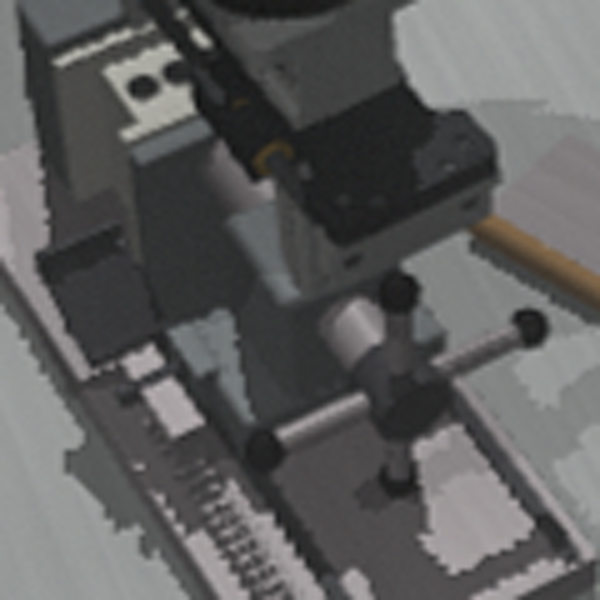

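The paddle and carriage are at the same pixels as in the previous view, so the pawl is bearing and the lever is up. Only the jaw has advanced. The balls are at crop (529,327), (399,292), (263,449) and (397,481).

```bash
python3 - <<'E'
from ball import *
C={"side":read_camera("side")}
print(fit(C,[("side",0,355.8,275.4),("side",3,329.8,268.4),("side",2,302.6,299.8),("side",1,329.4,306.2)]))
a=cv2.imread("pics/t2.png");b=cv2.imread("pics/t3.png")
# pixel shifts of patches t2->t3 (in camera px)
for nm,(x,y,w,h) in dict(paddle=(40,230,120,130),jawtop=(120,110,80,60),die=(105,60,70,50)).items():
    T=a[y:y+h,x:x+w];R=cv2.matchTemplate(b[y-40:y+h+40,max(x-40,0):x+w+40],T,cv2.TM_CCOEFF_NORMED);_,m,_,l=cv2.minMaxLoc(R)
    print(nm,m,(l[0]-min(40,x))/5,(l[1]-40)/5)
# expected px shift per mm along vise y at jaw
q=proj(C["side"],[[.54,.09,.12],[.54-.00135,.09991,.12]]);print((q[1]-q[0])/10)
E
```

```text
(array([ 0.5596, -0.075 ,  0.1051,  0.0257]), np.float64(0.2542956993197249))
paddle 0.9870885014533997 0.0 0.0
jawtop 0.9794049859046936 -1.2 -1.8
die 0.9995691776275635 0.0 0.0
[-0.2084 -0.2789]
```

Request:
carry_out --deltas '[[[0,0,0,0.8,0],[0,0,0,1.6,0],[0,0,0,2.1,0],[0,0,0,2.2,0],[0,-0.3,0,2.2,0],[0,-0.6,0,2.2,0],[0,-0.7,0,2.2,0],[0,-0.7,0,2.2,0]]]'

```text
time: 20.23
ee_pos: [0.5462, -0.0808, 0.1401]
orientation: [-0.223, 3.108, -0.025]
ft_force: [-2.5, -0.3, 1.0]
grip_width: 0.0005
```

Request:
carry_out --deltas '[[[0,-0.04,0,0,0],[0,-0.08,0,0,0],[0,-0.12,0,0,0]]]'

```text
time: 20.48
ee_pos: [0.549, -0.0804, 0.1403]
orientation: [-0.224, 3.111, -0.025]
ft_force: [-12.1, -2.5, 1.5]
grip_width: 0.0002
```

Request:
carry_out --deltas '[[[0,-0.04,0,0,0],[0,-0.08,0,0,0],[0,-0.12,0,0,0]]]'

```text
time: 20.73
ee_pos: [0.5513, -0.0801, 0.1404]
orientation: [-0.224, 3.115, -0.025]
ft_force: [-14.2, -2.3, 1.6]
grip_width: 0.0007
```

Request:
carry_out --deltas '[[[0,-0.05,0,0,0],[0,-0.1,0,0,0],[0,-0.14,0,0,0]]]'

```text
time: 20.98
ee_pos: [0.5541, -0.0798, 0.1403]
orientation: [-0.225, 3.12, -0.025]
ft_force: [-15.3, -3.0, 0.9]
grip_width: 0.0001
```

Request:
carry_out --deltas '[[[0,-0.05,0,0,0],[0,-0.1,0,0,0],[0,-0.14,0,0,0]]]'

```text
time: 21.23
ee_pos: [0.5567, -0.0795, 0.1401]
orientation: [-0.225, 3.125, -0.025]
ft_force: [-15.8, -4.0, -1.0]
grip_width: 0.0003
```

The torque is now about 0.54 N m, roughly 40 N of clamping. I'll back off and clear the area.

Request:
carry_out --deltas '[[[0,0.3,0,0,0],[0,0.6,0,0,0],[0,0.6,0,-1.2,0],[0,0.6,0,-2.5,0],[0,0.6,0,-3.5,0],[0,2,0,-4,0],[0,3.3,0,-4,0],[0,4,0,-4,0],[0,4,0,-4,0]]]'

```text
time: 21.98
ee_pos: [0.4349, -0.0952, 0.2611]
orientation: [-0.224, 3.122, -0.027]
ft_force: [0.0, 0.5, 0.5]
grip_width: 0.0004
```

```bash
python3 look.py; python3 - <<'E'
from h import *
im=np.array(read_camera("side")["pixels"]);b=cv2.resize(im[210:330,250:370],(600,600),interpolation=cv2.INTER_CUBIC)
cv2.imwrite("pics/t4.png",b)
a=cv2.imread("pics/t3.png")
for nm,(x,y,w,h) in dict(paddle=(40,230,120,130),jawtop=(120,110,80,60),die=(105,60,70,50)).items():
    T=a[y:y+h,x:x+w];R=cv2.matchTemplate(b[y-40:y+h+40,max(x-40,0):x+w+40],T,cv2.TM_CCOEFF_NORMED);_,m,_,l=cv2.minMaxLoc(R)
    print(nm,m,(l[0]-min(40,x))/5,(l[1]-40)/5)
E
```

```text
hub [284.3 331.6] [ 0.567  -0.0683  0.105 ] 0.58
jaw [244.5 293.9] [0.5395 0.092  0.078 ] 0.53
paddle [270.7 272. ] [0.469  0.0466 0.068 ] 0.92
die_center [408.6 363.9] [ 0.5186 -0.3386  0.069 ] 0.55
22.4333 [ 0.4372421  -0.09474398  0.2589764 ] [ 0.1042122  -0.07290571  0.16298948] [0.37074434 0.32697666 0.2245021 ]
paddle 0.9348413348197937 0.0 0.2
jawtop 0.7620106339454651 -8.0 -6.2
die 0.46428483724594116 -2.6 3.8
```

View pics/t4.png

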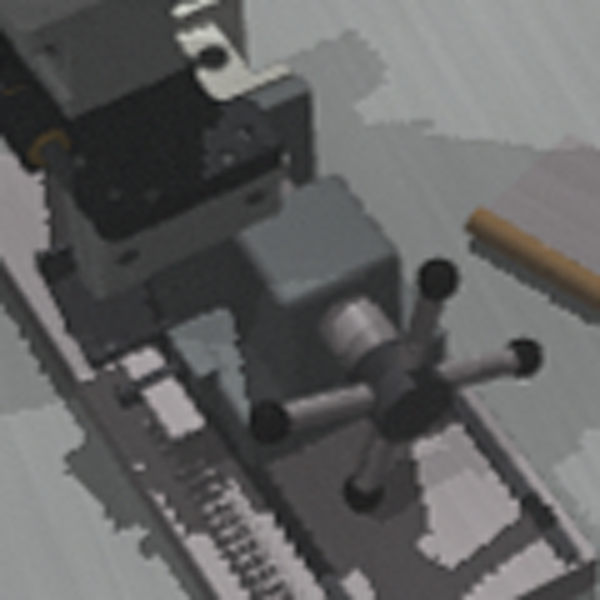

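```bash
python3 - <<'E'
from ball import *
C={"side":read_camera("side")}
print(fit(C,[("side",0,355,281.4),("side",3,337.6,266),("side",2,304,294.2),("side",1,322.6,308.4)]))
E
```

```text
(array([ 0.5604, -0.0755,  0.105 ,  0.3047]), np.float64(0.21289569489918847))
```

The handle reads 0.305 rad, which agrees with the torque geometry. The lever is up and the arm is clear, so I'm handing in.

```bash
python3 -c "
from rig import *
print(finish_job())"
```

```text
the job is handed in; nothing more can be done
None
```

The die is clamped in the vise at an estimated 35–50 N, and I handed the job in at about 22.5 s. No verdict was reported, and the clamping force is an estimate, not a direct measurement.

**What I did:** I pressed the lever and slid the jaw up until the y force rose. It peaked at about 30 N on the lip, firmer than the "gently" you asked for. Then I eased back, let the lever spring up, and turned the handle clockwise about 3.2 rad in three pushes.

**Force:**
- The last turning torque was about 0.54 N m, which works out at roughly 36–40 N.
- The turn since the pad first bore on the die gives 31–51 N.
- The jaw's shift in the pictures, measured before the last 0.28 rad of turning, gives about 50 ± 18 N once that turn is added.

**Lever and carriage:** The carriage slipped back about 9 mm until the pawl bore. It has not moved since, with the paddle at the same pixels in the last three views, so I judged the lever fully up. I put the carriage beyond 0.10 m.

**Die:** It had not moved or tilted in the last clear view, before the final 0.28 rad of turning. The arm hid most of it in the last picture, and the network's final report of it was a false hit near the cup.

**Bystanders:** The arm never came near the cup, jar or scraper. I did not measure them again at the end.

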